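# Turn the drying marker from wet to dry

## Robot

A 6-joint arm with a two-finger parallel gripper is mounted at the origin on the work surface. World frame = base frame: x ahead of the robot, y to its left, z up, the work surface at z = 0. Lengths are in m, angles in degrees, forces in N, time in s.
With the tool pointing down it reaches from about 0.4 to 0.925 m from the base axis. Payload 12.5 kg.
Tool frame: the origin (TCP) lies midway between the tips of the shut fingers; the grasp point (between the pads) lies 19 mm behind it; z points along the fingers, y is the line along which they close (so a half turn about z gives the same grasp; the last joint's range is limited). The gripper opens to 95 mm and grips with 3 to 60 N. Pads are 20 mm wide; open, the fingers measure 119 mm over their backs; the gripper's body (75 mm by 180 mm) begins 59 mm behind the grasp point.
Start: joints at [66.486, 28.126, 89.318, -0, 62.55, -6.05], TCP at [0.188, 0.596, 0.215] pointing down, gripper open.
Joint ranges: [-177.58, 177.58], [-47.91, 125.51], [2.72, 160], [-65.01, 245.01], [3.68, 167.84], [-153.87, 153.87]. Speed limits (degrees/s): [127.2, 127.2, 159.86, 180, 180, 180].

## Interface

Orientations are given as a 3x3 rotation matrix whose columns are the frame's x, y, z axes.
In Python, from station import env gives the robot as it stands.
- The arm moves only by the shell command python3 -m crank 'ROWS' [FORCE]. ROWS is JSON, a list that holds one entry, the list of rows, each a list of 5 numbers: the opening in per cent of the stroke, from 0 (shut) to 100 (fully open), then the shift along the tool's x, y, z as a fraction of full scale, then the turn about the tool's z as a fraction of full scale. In form: [[[fingers, dx, dy, dz, twist], ...]]. A call has 1 to 8 rows; each row is the pose to reach, as a shift and turn from the pose commanded when the call began, along the tool's axes at that moment, turning the shorter way round; what a row does not reach only later rows make up. Full scale, the value 1, is 0.15 m for a shift and 180 degrees for a turn. A row lasts 1/10 s, in which the tool goes at most 50 mm and 8.59 degrees, less where a joint would pass 70% of its speed; a pose out of reach is approached as far as the arm can. A call with a number of a shift or a turn outside -1 to 1 is refused whole. A call with a gripper value outside its range is refused whole. The fingers move at their own pace and stop on an object; FORCE is the grip in N (left out, the last holds). Time passes only in rows, so rows that repeat a pose let the fingers close. It gives the time, the measured TCP pose, the force, the opening and the grip force at its end, in the units of the state.
- env.observe(): the state, without advancing time (a new reading comes with each control period).
- env.get_image(name): name is "side" or "top"; returns a dict with "image" (384x512x3 uint8, red, green, blue), "vertical_fov" (degrees; the focal length in pixels is half the picture's height over the tangent of half this angle, whatever the lens; pixels are square), "cx", "cy" (the principal point, pixels), "cam_to_world" (4x4, takes a point from camera to world coordinates). Camera axes: x right, y down, z forward; pixel columns grow to the right and rows downward; lengths in m; the calibration is good to about 2 mm. A picture is of the moment at which its call begins. There is no depth.
- env.job_done(): hands the job in; it is judged then, once.
The state is a dict: "clock": time; "joints": joint angles; "joint_velocities": joint speeds; "joint_torque": joint torques, N m; "position": TCP position; "tool_rot": TCP orientation; "ft_force": force on the tool from outside, world axes, zero at the start; "wrist_torque": the same for the moment, N m; "gripper_width": opening from 0.0 (shut) to 1.0 (fully open); "gripper_force": force on a finger pad.
Only numpy, scipy, OpenCV 4.12 (cv2) and the standard library are available. Lean on these libraries where they do the work, as an engineer would, in place of code of your own. Each camera call takes 0.05 s, during which the arm holds its last target. There are 200 camera calls.

## Task

The test paints have dried. On the marker that still shows its orange face, gently push the flag up and right over its hinge with the fingertips, without gripping it, until it lies fully down on the other side with its blue face up. Leave the stand standing where it is and pick nothing up; do not disturb the other marker, the brush jar, the paint bottle or the paint pot.

Things in the scene. Friction and masses are not known exactly. Their poses are not given: they have to be found in the camera images.
- wet_stand: Stand of the marker to be turned, loose on the table, 0.9 kg: wooden foot 120 mm (own x) by 170 (y) by 14 (z). Origin: centre of the foot's underside, z up. A post carries a rest board 70 mm wide (x), 8 thick, just under the hinge axle, sloping 25 degrees: +y side high, -y side low, 55 mm along the slope each way. Steel cheeks at x = +-37 mm hold the axle, 10 mm proud of it.
- wet_stand_hinge (a point): centre of that marker's hinge axle, 90 mm above the table; the axle runs along the stand's x, axes as the stand's. The hinge is stiff: the flag stays where it is left, and 1 to 2 N at its free edge moves it
- wet_flag (a joint): hinge angle of the flag to be turned, rad; starts at 0 to 0.3. 0: on the high side, pointing to the stand's +y and 25 degrees up, orange face up. 1.13: straight up. 3.142: turned right over, pointing to -y and 25 degrees down, blue face up. Firm stops at 0 and 3.142
- wet_flag_tip (a point): middle of the free edge of the flag to be turned, mid thickness; own y points from axle to edge, z out of the orange face. The flag is a rigid plate 60 mm wide (along the axle), 8 thick (6 at its white rim), 102 from axle to edge, 0.08 kg, one face orange, one blue; its outer 47 mm overhang the rest board
- dry_stand: The other marker, same make, size and axes, its flag already blue side up: leave it alone. Origin at the centre of the foot's underside
- dry_flag (a joint): flag angle of the other marker, same meaning; starts at 3.0 to 3.14, lying on its stand's -y side, blue up
- brush_jar_mid (a point): terracotta-coloured brush jar, diameter 80 mm, 110 mm high (brushes reach about 235 mm); the point is on its axis 55 mm up; bystander
- paint_bottle_mid (a point): yellow squeeze bottle of paint with a pointed nozzle, diameter 50 mm, 135 mm high; the point is on its axis half-way up; bystander
- paint_pot_mid (a point): small paint pot with a red lid, diameter 64 mm, 65 mm high; the point is on its axis half-way up; bystander
Things that resemble listed ones, but are neither listed nor needed, are in the scene too. Of the things that look like the part that bears paint_bottle_mid, take the one that is nearest to the robot's base at the start.

How it is judged (in metres and radians):
On the way:
1. the flag has been raised past upright (value of joint wet_flag above 1.3 rad), for 0.05 s.
At the end, for the whole second after the job is handed in: The flag is turned over to within 0.12 rad (7 degrees) of its far stop, blue up, and at rest; its stand is upright within 40 mm of where it stood; the other marker (within 30 mm, flag within 0.24 rad of its stop) and the three bystanders (within 30 mm, upright) are as they were (value of joint wet_flag above 3.02 rad and velocity of joint wet_flag between -0.05 and 0.05 rad/s and distance of wet_stand from where it was at the start of the episode below 0.04 m and angle between each of wet_stand, dry_stand's own z axis and vertical below 0.05 rad and linear speed of wet_stand below 0.02 m/s and value of joint dry_flag above 2.9 rad and distance of each of dry_stand, brush_jar_mid, paint_bottle_mid, paint_pot_mid from where it was at the start of the episode below 0.03 m and angle between each of brush_jar_mid, paint_bottle_mid, paint_pot_mid's own z axis and vertical below 0.15 rad); the robot touches nothing.
It fails at once if the flag is pinched between the fingers ((contact force between the fingers and wet_flag_c0 above 1 N and contact force between the fingers and wet_flag_c1 above 1 N) or (contact force between the fingers and wet_flag_c2 above 1 N and contact force between the fingers and wet_flag_c3 above 1 N)).
It fails at once if the marker's stand is lifted, tipped or dragged away (height (world z) of wet_stand above 0.012 m or angle between wet_stand's own z axis and vertical above 0.2 rad or distance of wet_stand from where it was at the start of the episode above 0.05 m).
It fails at once if the flag or its stand is pushed harder than 40 N (contact force between any of the arm, the fingers and wet_stand above 40 N).
It fails at once if the other marker is disturbed (value of joint dry_flag below 2.85 rad or distance of dry_stand from where it was at the start of the episode above 0.03 m).
It fails at once if a bystander is moved, tipped or picked up (distance of any of brush_jar_mid, paint_bottle_mid, paint_pot_mid from where it was at the start of the episode above 0.03 m).
It also fails if it takes over 42 s, if anything falls off the work surface, if the arm or the gripper's body presses on something with over 40 N, if the wrist force passes 120 N, or if a joint passes its speed limit or range.

## Working session

There is one attempt and no reset: what is moved stays moved. The work goes in short steps, Python scripts to look and compute and a shell command to move; the robot and the scene stay as the last step left them, time stands still between calls to the robot, and variables do not carry over. Pictures are saved under pics/ and viewed, at most 10 in all, crops included, and the job is handed in when it is done.

```bash
mkdir -p pics; ls; python3 - <<'E'
from station import env
import cv2,numpy as np
for n in("side","top"):
    d=env.get_image(n);cv2.imwrite(f"pics/{n}0.png",d["image"][:,:,::-1])
    print(n,d["vertical_fov"],d["cx"],d["cy"],np.round(d["cam_to_world"],4).tolist())
s=env.observe();print(s["clock"],s["position"],np.round(s["tool_rot"],3).tolist(),s["ft_force"])
E
```

```text
pics
side 55.05966269812308 253.49434642910543 186.38885752159524 [[0.9367, -0.2246, 0.2686, 0.3978], [-0.3501, -0.6085, 0.7121, -0.4626], [0.0035, -0.7611, -0.6487, 0.6068], [0.0, 0.0, 0.0, 1.0]]
top 47.71353988625673 255.6374005516047 189.71219485254653 [[-0.014, -0.9852, 0.1711, 0.4286], [-0.9995, 0.0185, 0.0249, 0.0954], [-0.0277, -0.1707, -0.9849, 1.0853], [0.0, 0.0, 0.0, 1.0]]
0.1 [0.18746892 0.59601176 0.21413764] [[-0.954, 0.3, -0.0], [0.3, 0.954, -0.001], [0.0, -0.001, -1.0]] [ 0.68328962 -0.22558407  0.2634852 ]
```

View pics/side0.png

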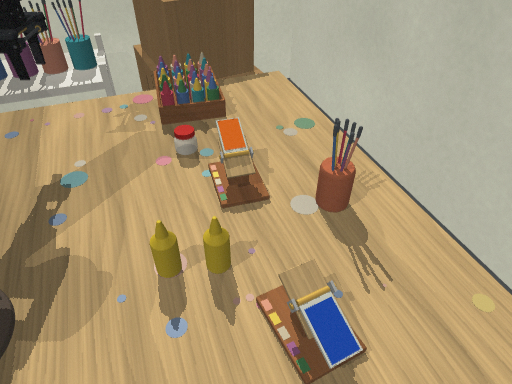

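View pics/top0.png

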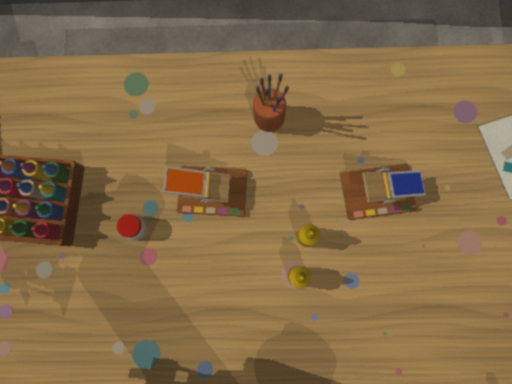

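Wet marker: orange flag at side (232,135) / top (187,182), pointing image-left (+y). The dry marker's blue flag is at top (405,184). There are two yellow bottles, at top (309,235) and (299,277). The lower one has the smaller x, so it is nearest the base and is the one meant. I'll stay clear of both. Next I triangulate the flag's corners.

```bash
cat > h.py <<'E'
import cv2,numpy as np
from station import env
def grab(n):
    d=env.get_image(n);d["f"]=d["image"].shape[0]/2/np.tan(np.radians(d["vertical_fov"]/2));return d
def P(d):
    M=np.linalg.inv(d["cam_to_world"])[:3];K=np.array([[d["f"],0,d["cx"]],[0,d["f"],d["cy"]],[0,0,1]]);return K@M
def tri(ds,dt,a,b):
    X=cv2.triangulatePoints(P(ds),P(dt),np.float64(a).T,np.float64(b).T);return (X[:3]/X[3]).T
def proj(d,X):
    q=P(d)@np.append(X,1);return q[:2]/q[2]
def ray(d,uv,z):
    r=d["cam_to_world"][:3,:3]@[(uv[0]-d["cx"])/d["f"],(uv[1]-d["cy"])/d["f"],1];o=d["cam_to_world"][:3,3];return o+r*(z-o[2])/r[2]
def quad(d,lo,hi,box=None):
    h=cv2.cvtColor(d["image"],cv2.COLOR_RGB2HSV);m=cv2.inRange(h,np.array(lo),np.array(hi))
    c=max(cv2.findContours(m,cv2.RETR_EXTERNAL,cv2.CHAIN_APPROX_NONE)[0],key=cv2.contourArea)
    hull=cv2.convexHull(c)
    for e in np.arange(1,12,.25):
        q=cv2.approxPolyDP(hull,e,True)
        if len(q)==4:break
    return q[:,0].astype(float)
E
python3 - <<'E'
from h import *
s,t=grab("side"),grab("top")
O=((5,200,150),(18,255,255))
a,b=quad(s,*O),quad(t,*O);print(a.tolist(),b.tolist())
# order by angle, match best cyclic shift by reprojection
best=None
for fl in(0,1):
  bb=b[::-1] if fl else b
  for k in range(4):
    c=np.roll(bb,k,0);X=tri(s,t,a,c)
    e=sum(np.linalg.norm(proj(s,X[i])-a[i])+np.linalg.norm(proj(t,X[i])-c[i]) for i in range(4))
    if best is None or e<best[0]:best=(e,X)
print(best[0]);print(best[1].round(4))
for n,uv,z in[("pot",(130,227),.065),("jar",(270,105),.11),("b1",(309,235),.13),("b2",(299,277),.13),("cratecorner",(80,165),.1),("foot_l",(180,215),.014),("foot_r",(246,217),.014),("foot_tr",(247,168),.014)]:print(n,ray(t,uv,z).round(3))
v=cv2.resize(s["image"][100:220,190:290],None,fx=5,fy=5,interpolation=cv2.INTER_CUBIC)
cv2.imwrite("pics/crop1.png",v[:,:,::-1])
E
```

```text
[[237.0, 119.0], [244.0, 146.0], [226.0, 149.0], [218.0, 121.0]] [[168.0, 170.0], [202.0, 174.0], [200.0, 193.0], [167.0, 189.0]]
2.1486249916425475
[[0.6442 0.3163 0.1338]
 [0.6393 0.2447 0.0994]
 [0.5948 0.2492 0.0982]
 [0.5979 0.317  0.1377]]
pot [0.522 0.42  0.065]
jar [0.8   0.083 0.11 ]
b1 [0.492 0.004 0.13 ]
b2 [0.402 0.029 0.13 ]
cratecorner [0.667 0.533 0.1  ]
foot_l [0.554 0.312 0.014]
foot_r [0.546 0.147 0.014]
foot_tr [0.671 0.144 0.014]
```

View pics/crop1.png

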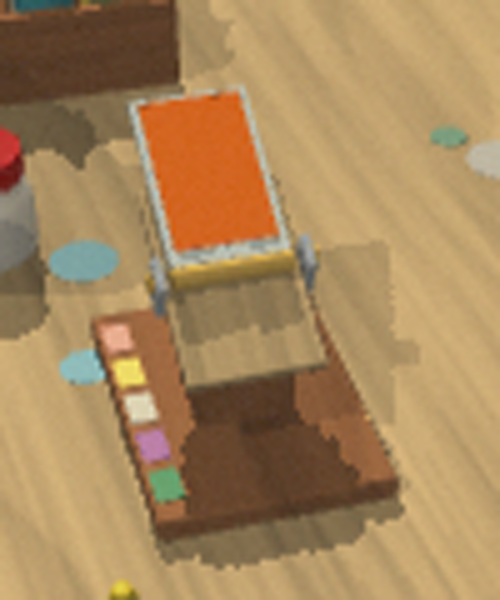

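The crop shows the wet marker clearly: orange face with white rim, hinge and brass axle at its near (−y) end, and an empty rest board on the low side. The hinge is at about (0.613, 0.231, 0.09), with the free edge at about (0.618, 0.323, 0.136) and a yaw of about 2.8°. I'll lift, shut the fingers and cross over to just beyond the free edge.

```bash
python3 -m crank '[[[0,0,0,-0.6,0],[0,0,0,-0.6,0],[0,-0.5,-0.05,-0.6,0],[0,-1,-0.15,-0.6,0],[0,-1,-0.15,-0.6,0],[0,-1,-0.15,-0.6,0],[0,-1,-0.15,-0.6,0]]]'
python3 -m crank '[[[0,-0.3,-0.05,0,0],[0,-0.6,-0.1,0,0],[0,-1,-0.15,0,0],[0,-1,-0.15,0,0],[0,-1,-0.15,0,0],[0,-1,-0.15,0,0]]]'
python3 -m crank '[[[0,-0.3,-0.05,0,0],[0,-0.6,-0.1,0,0],[0,-1,-0.15,0,-0.081],[0,-1,-0.15,0,-0.081],[0,-1,-0.15,0,-0.081],[0,-1,-0.15,0,-0.081]]]'
```

```text
clock: 0.9
position: [0.3247, 0.5291, 0.3044]
tool_rot: [[-0.953, 0.302, -0.0], [0.302, 0.953, -0.0], [0.0, -0.0, -1.0]]
ft_force: [-0.5, -0.0, 1.0]
gripper_width: 0.468
gripper_force: 0.0
clock: 1.5
position: [0.4587, 0.4643, 0.3046]
tool_rot: [[-0.954, 0.299, -0.001], [0.299, 0.954, 0.0], [0.001, -0.0, -1.0]]
ft_force: [0.2, 0.5, -0.1]
gripper_width: 0.013
gripper_force: 0.0
clock: 2.1
position: [0.5949, 0.3983, 0.3048]
tool_rot: [[-0.999, 0.052, -0.0], [0.052, 0.999, 0.0], [0.0, 0.0, -1.0]]
ft_force: [-0.5, 0.4, -0.0]
gripper_width: 0.005
gripper_force: 0.0
```

```bash
python3 -m crank '[[[0,-0.18,-0.15,0.3,0],[0,-0.18,-0.15,0.6,0],[0,-0.18,-0.15,1,0],[0,-0.18,-0.15,1,0],[0,-0.18,-0.15,1,0]]]'
python3 -m crank '[[[0,0,0,0.17,0],[0,0,0,0.33,0],[0,0,0,0.33,0],[0,0,0,0.33,0]]]'
python3 - <<'E'
from h import *
s,t=grab("side"),grab("top")
a=cv2.resize(s["image"][80:230,160:310],None,fx=2.6,fy=2.6);b=cv2.resize(t["image"][120:270,110:260],None,fx=2.6,fy=2.6)
cv2.imwrite("pics/near.png",np.hstack([a,b])[:,:,::-1])
E
```

```text
clock: 2.6
position: [0.621, 0.3742, 0.1543]
tool_rot: [[-0.999, 0.05, -0.002], [0.05, 0.999, -0.001], [0.002, -0.001, -1.0]]
ft_force: [0.1, 0.7, 0.6]
gripper_width: 0.005
gripper_force: 0.0
clock: 3.0
position: [0.623, 0.374, 0.1081]
tool_rot: [[-0.999, 0.05, 0.003], [0.05, 0.999, 0.001], [-0.003, 0.002, -1.0]]
ft_force: [-0.7, 0.1, 0.2]
gripper_width: 0.009
gripper_force: 0.0
```

View pics/near.png

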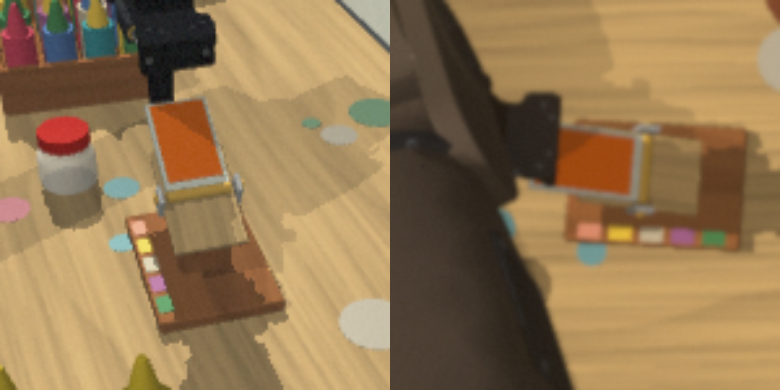

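The fingers hang just beyond the flag's free edge (side crop, about (160,90)), in line with the flag's axis, and nothing is touching. I'll close in gently and feel for contact.

```bash
python3 -m crank '[[[0,0,-0.1,0,0],[0,0,-0.2,0,0],[0,0,-0.2,0,0]]]'
python3 -m crank '[[[0,0,-0.01,0,0],[0,0,-0.02,0,0],[0,0,-0.03,0,0],[0,0,-0.04,0,0],[0,0,-0.04,0,0]]]'
```

```text
clock: 3.4
position: [0.6211, 0.3405, 0.1059]
tool_rot: [[-0.999, 0.052, 0.0], [0.052, 0.999, -0.0], [-0.0, -0.0, -1.0]]
ft_force: [0.0, -1.1, 0.9]
gripper_width: 0.009
gripper_force: 0.0
clock: 3.9
position: [0.6205, 0.337, 0.1051]
tool_rot: [[-0.999, 0.05, -0.0], [0.05, 0.999, 0.0], [0.0, 0.0, -1.0]]
ft_force: [-0.1, -0.3, -0.1]
gripper_width: 0.007
gripper_force: 0.0
```

```bash
python3 -m crank '[[[0,0,-0.02,0,0],[0,0,-0.03,-0.02,0],[0,0,-0.04,-0.04,0],[0,0,-0.05,-0.06,0],[0,0,-0.06,-0.08,0],[0,0,-0.07,-0.1,0]]]'
python3 - <<'E'
from h import *
s=grab("side")
O=((5,200,120),(18,255,255));print(quad(s,*O).tolist())
E
```

```text
clock: 4.5
position: [0.6199, 0.3262, 0.1204]
tool_rot: [[-0.999, 0.05, -0.0], [0.05, 0.999, -0.0], [0.0, -0.0, -1.0]]
ft_force: [-0.4, 1.7, -0.8]
gripper_width: 0.008
gripper_force: 0.5
[[238.0, 116.0], [245.0, 145.0], [225.0, 148.0], [218.0, 118.0]]
```

Contact is gentle at 1.7 N, friction acts upward on the flag, and the edge is rising. I'll carry on along the arc.

```bash
python3 -m crank '[[[0,0,-0.02,-0.03,0],[0,0,-0.04,-0.06,0],[0,0,-0.06,-0.09,0],[0,0,-0.08,-0.12,0],[0,0,-0.11,-0.15,0],[0,0,-0.14,-0.18,0],[0,0,-0.17,-0.21,0],[0,0,-0.2,-0.23,0]]]'
python3 - <<'E'
from h import *
s=grab("side");O=((5,200,100),(18,255,255));print(quad(s,*O).tolist())
E
```

```text
clock: 5.35
position: [0.6186, 0.2962, 0.1552]
tool_rot: [[-0.999, 0.05, 0.0], [0.05, 0.999, 0.0], [-0.0, 0.0, -1.0]]
ft_force: [-0.8, 1.2, 1.2]
gripper_width: 0.003
gripper_force: 0.7
[[240.0, 112.0], [245.0, 146.0], [226.0, 149.0], [220.0, 115.0]]
```

```bash
python3 -m crank '[[[0,0,-0.04,-0.03,0],[0,0,-0.08,-0.06,0],[0,0,-0.12,-0.09,0],[0,0,-0.16,-0.11,0],[0,0,-0.2,-0.12,0],[0,0,-0.24,-0.13,0],[0,0,-0.28,-0.13,0],[0,0,-0.32,-0.13,0]]]'
python3 - <<'E'
from h import *
s,t=grab("side"),grab("top");O=((5,200,100),(18,255,255));print(quad(s,*O).tolist())
H=np.array([.6135,.2315,.09])
for p in(60,75,90,105):
    c,q=np.cos(np.radians(p)),np.sin(np.radians(p));print(p,proj(s,H+.097*np.array([.05*c,c,q])).round())
a=cv2.resize(s["image"][60:210,160:310],None,fx=2.6,fy=2.6);b=cv2.resize(t["image"][120:270,110:260],None,fx=2.6,fy=2.6)
cv2.imwrite("pics/up.png",np.hstack([a,b])[:,:,::-1])
E
```

```text
clock: 6.2
position: [0.6161, 0.2481, 0.1741]
tool_rot: [[-0.999, 0.05, 0.0], [0.05, 0.999, 0.0], [-0.0, 0.0, -1.0]]
ft_force: [-0.2, 0.0, 1.1]
gripper_width: 0.002
gripper_force: 0.5
[[246.0, 117.0], [246.0, 147.0], [227.0, 150.0], [225.0, 120.0]]
60 [229. 114.]
75 [232. 115.]
90 [235. 119.]
105 [238. 126.]
```

View pics/up.png

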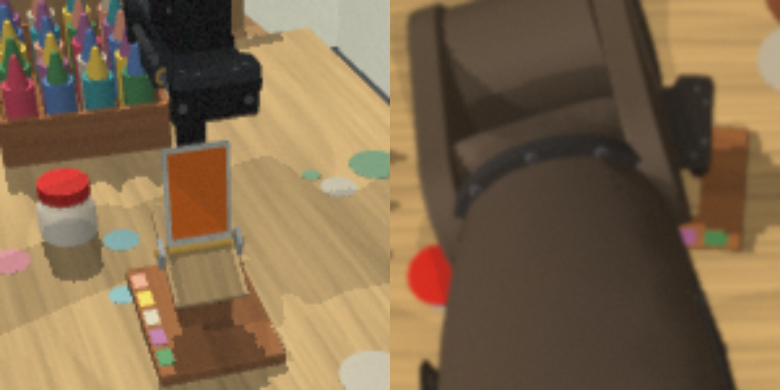

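The flag now stands upright: orange face towards the camera at side crop (198,195), fingers behind it, stand unmoved. The tool force is only about 1 N. Now I push it over towards −y, following the arc down.

```bash
python3 -m crank '[[[0,0,-0.05,0,0],[0,0,-0.1,0.01,0],[0,0,-0.145,0.03,0],[0,0,-0.19,0.05,0],[0,0,-0.23,0.07,0],[0,0,-0.27,0.1,0],[0,0,-0.31,0.12,0],[0,0,-0.34,0.147,0]]]'
python3 -m crank '[[[0,0,-0.03,0.03,0],[0,0,-0.06,0.06,0],[0,0,-0.09,0.095,0],[0,0,-0.12,0.13,0],[0,0,-0.12,0.13,0]]]'
python3 - <<'E'
from h import *
s,t=grab("side"),grab("top")
a=cv2.resize(s["image"][60:210,160:310],None,fx=2.6,fy=2.6);b=cv2.resize(t["image"][120:270,110:260],None,fx=2.6,fy=2.6)
cv2.imwrite("pics/over.png",np.hstack([a,cv2.resize(s["image"],(390,390))])[:,:,::-1])
E
```

```text
clock: 7.1
position: [0.6135, 0.1971, 0.1518]
tool_rot: [[-0.999, 0.05, -0.0], [0.05, 0.999, 0.0], [0.0, 0.0, -1.0]]
ft_force: [0.0, 0.9, 1.1]
gripper_width: 0.004
gripper_force: 0.5
clock: 7.6
position: [0.6123, 0.1791, 0.1316]
tool_rot: [[-0.999, 0.051, -0.001], [0.051, 0.999, -0.0], [0.001, -0.0, -1.0]]
ft_force: [0.0, 0.1, -0.2]
gripper_width: 0.007
gripper_force: 0.0
```

View pics/over.png

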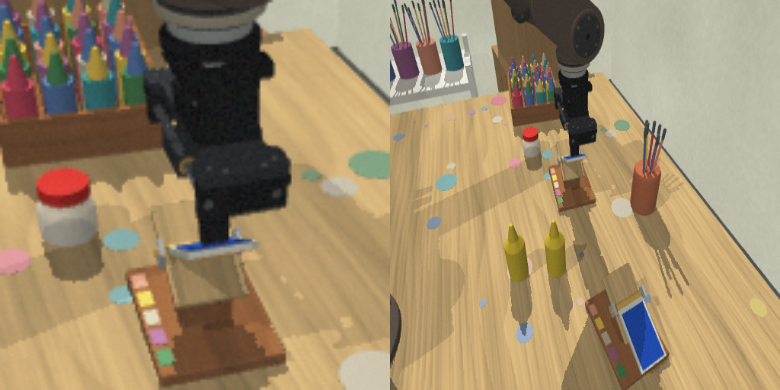

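The flag has passed over, with its blue face turning up under the fingertips (side crop (215,245)), and the arm is clear of the bystanders. I'll continue pressing down, slowly.

```bash
python3 -m crank '[[[0,0,-0.03,0.04,0],[0,0,-0.05,0.08,0],[0,0,-0.065,0.12,0],[0,0,-0.08,0.16,0],[0,0,-0.11,0.21,0],[0,0,-0.14,0.26,0],[0,0,-0.17,0.3,0],[0,0,-0.19,0.34,0]]]'
python3 -m crank '[[[0,0,0,0.02,0],[0,0,0,0.04,0],[0,0,0,0.06,0],[0,0,0,0.08,0],[0,0,0,0.1,0],[0,0,0,0.1,0]]]'
```

```text
clock: 8.5
position: [0.6111, 0.1507, 0.081]
tool_rot: [[-0.999, 0.051, -0.0], [0.051, 0.999, -0.0], [0.0, -0.0, -1.0]]
ft_force: [0.4, -0.3, 0.0]
gripper_width: 0.005
gripper_force: 0.4
clock: 9.1
position: [0.6111, 0.1513, 0.0662]
tool_rot: [[-0.999, 0.05, -0.0], [0.05, 0.999, -0.0], [0.0, -0.0, -1.0]]
ft_force: [-0.0, -0.0, 0.4]
gripper_width: 0.007
gripper_force: 0.0
```

```bash
for i in 1; do python3 -m crank '[[[0,0,0,0.01,0],[0,0,0,0.02,0],[0,0,0,0.03,0],[0,0,0,0.03,0]]]' | grep -E 'pos|ft'; done
python3 -m crank '[[[0,0,0,0.01,0],[0,0,0,0.015,0],[0,0,0,0.015,0]]]' | grep -E 'pos|ft'
```

```text
position: [0.6112, 0.1512, 0.0619]
ft_force: [-0.4, 0.5, -1.5]
position: [0.6112, 0.1513, 0.0597]
ft_force: [0.4, -0.9, -0.5]
```

```bash
python3 -m crank '[[[0,0,0,0.01,0],[0,0,0,0.01,0],[0,0,0,0.01,0]]]' | grep -E 'pos|ft'
python3 -m crank '[[[0,0,0,0.01,0],[0,0,0,0.01,0],[0,0,0,0.01,0]]]' | grep -E 'pos|ft'
python3 - <<'E'
from h import *
s=grab("side")
cv2.imwrite("pics/down.png",cv2.resize(s["image"][80:230,160:310],None,fx=3.6,fy=3.6)[:,:,::-1])
E
```

```text
position: [0.6113, 0.1513, 0.0586]
ft_force: [-0.8, 0.9, 4.3]
position: [0.6115, 0.1514, 0.0581]
ft_force: [-3.6, -0.2, 14.3]
```

View pics/down.png

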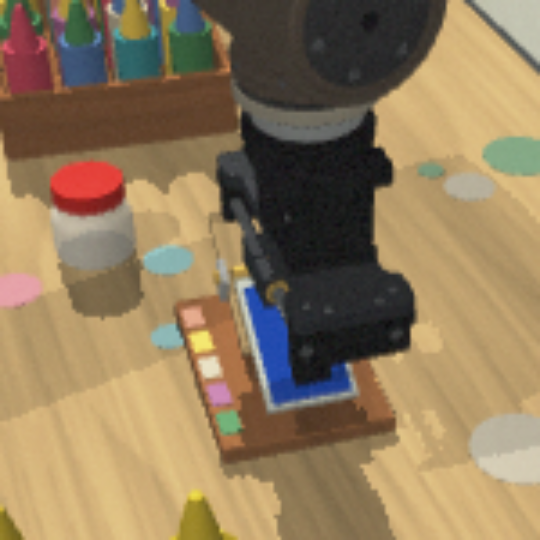

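The flag lies down with its blue face up, under the fingertips at crop (310,370). The force jumped to 14 N at the firm stop, so it is fully over. I'll retreat straight up and check.

```bash
python3 -m crank '[[[0,0,0,-0.05,0],[0,0,0,-0.2,0],[0,0,0,-0.5,0],[0,0,0,-0.8,0],[0,0,0,-1,0],[0,0,0,-1,0]]]' | grep -E 'clock|pos|ft'
python3 -m crank '[[[0,0,0.5,-0.5,0],[0,0,0.9,-0.5,0],[0,0,0.9,-0.5,0],[0,0,0.9,-0.5,0],[0,0,0.9,-0.5,0]]]' | grep -E 'clock|pos|ft'
python3 - <<'E'
from h import *
s,t=grab("side"),grab("top");B=((105,150,80),(125,255,255))
def two(d,reg):
    e=dict(d);im=d["image"].copy();k=np.zeros_like(im);x0,x1,y0,y1=reg;k[y0:y1,x0:x1]=im[y0:y1,x0:x1];e["image"]=k;return quad(e,*B)
H=np.array([.6135,.2315,.09])
a=two(s,(200,290,100,230));print(a.tolist())
for p in(195,198,201,205):
    c,q=np.cos(np.radians(p)),np.sin(np.radians(p));n=np.array([0,q,-c])
    print(p,proj(s,H+.097*np.array([.05*c,c,q])+.004*n).round(1))
a=cv2.resize(s["image"],(400,300));b=cv2.resize(s["image"][100:220,190:350],(400,300))
cv2.imwrite("pics/end.png",np.hstack([a,b])[:,:,::-1])
E
```

```text
clock: 11.05
position: [0.6126, 0.1515, 0.2114]
ft_force: [0.5, 0.3, -0.7]
clock: 11.55
position: [0.6176, 0.2873, 0.2809]
ft_force: [0.1, -0.3, 1.3]
[[248.0, 157.0], [256.0, 187.0], [236.0, 191.0], [228.0, 160.0]]
195 [247.3 185.2]
198 [247.1 186.6]
201 [247.  187.8]
205 [246.7 189.2]
```

View pics/end.png

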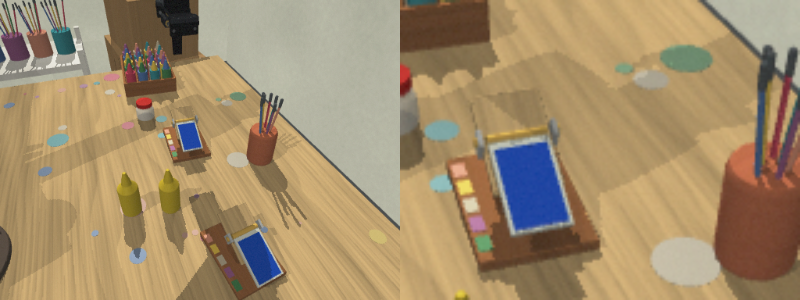

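The blue edge midpoint is at (246,189), which matches the 205° prediction of (246.7,189.2). So the flag is at its far stop, the stand is in place, the bystanders are untouched and the arm is clear. Handing in.

```bash
python3 -c "
from station import env
print(env.job_done())"
```

```text
the job is handed in; nothing more can be done
None
```

The orange marker's flag is turned over and lies at its far stop, blue face up; its stand, the other marker and the bystanders look undisturbed in the last picture, and the job was handed in at about 12 s of the 42 s, with no verdict returned.

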